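Lay the straightedge along the slide box

TASK

The wooden slide box is to be photographed with a scale: lay the long steel straightedge (the one with the black grip) flat on the bench, flush against the front of the box (the long side with the brass hook, facing the robot) and parallel to it, with its middle at the middle of that side, and let go. Leave the box and the short rule with the blue grip where they are.

Things in the scene. Friction and masses are not known exactly. Their poses are not given: they have to be found in the camera images.
- long_rule: Long flat steel straightedge, 200 mm long, 36 mm wide, 4 mm thick, with dark scale marks along both long edges and a black grip block in its middle. The block is 40 mm along the rule, 18 mm across it, and stands from the plate up to 34 mm above the bench: pinch it by its two end faces (40 mm apart), so that no finger stands between rule and box. Origin: centre of the underside; y runs along its length, x across it, z up. Both edges and both ends are alike. 0.16 kg, loose.
- short_rule: The wrong rule, to be left alone: same form, 120 mm long, with a blue grip block. Origin: centre of the underside; y along its length. Loose.
- slide_box: Closed brown wooden slide box with a pale label on its lid, full of glass slides (about 0.9 kg), loose on the bench. 95 mm deep (x), 175 mm wide (y), 47 mm high. Origin: centre of the underside; the front, a flat upright long side with a small brass hook, is the plane 47 mm from the origin on its -x side and faces roughly to the robot; y runs along the front, z up. So the long rule lies flush and centred when its origin is at about x = -65 mm, y = 0 in the box's frame.
Mind the look-alikes: they are no part of the job. There is more than one size of the slide_box; the job needs the larger.

How it is judged:
At the end, for the whole second after the job is handed in: The long rule lies flat on the bench, right way up and at rest, along the front of the slide box: the gap between rule and front at the rule's middle is at most 12 mm, the rule is within 10 degrees of parallel to the front, and its middle is within 20 mm of the middle of the front (x of long_rule in the frame of slide_box between -0.077 and -0.055 m and y of long_rule in the frame of slide_box between -0.02 and 0.02 m and angle between the y axis of long_rule and the y axis of slide_box, either way round below 0.175 rad and height (world z) of long_rule below 0.006 m and angle between long_rule's own z axis and vertical below 0.08 rad and linear speed of each of long_rule, slide_box below 0.02 m/s); the robot touches nothing.
It fails at once if the slide box is shoved more than 25 mm (distance of slide_box from where it was at the start of the episode above 0.025 m).
It fails at once if the short rule is moved more than 30 mm (distance of short_rule from where it was at the start of the episode above 0.03 m).
It also fails if it takes over 35 s, if anything falls off the work surface, if the arm or the gripper's body presses on something with over 40 N, if the wrist force passes 120 N, or if a joint passes its speed limit or range.

ROBOT

A 6-joint arm with a two-finger parallel gripper is mounted at the origin on a cart in front of the work surface, level with it; the furniture and walls round the work are solid. World frame = base frame: x ahead of the robot, y to its left, z up, the work surface at z = 0. Lengths are in m, angles in rad, forces in N, time in s.
With the tool pointing down it reaches from about 0.25 to 0.725 m from the base axis. Payload 4 kg.
Tool frame: the origin (TCP) lies at the very end of the fingers, on their centre line; the grasp point (between the pads) lies bot.grasp_offset behind it (bot.grasp_offset is the distance from the TCP to the grasp point, in m); z points along the fingers, y is the direction in which the jaws open and shut (so a half turn about z gives the same grasp; the last joint's range is limited). The gripper opens to 85 mm and grips with 20 to 120 N. Pads are 22 mm wide; open, the fingers measure 114 mm over their backs; the gripper's body (76 mm by 85 mm) begins 54 mm behind the grasp point. The pads swing forward as they close: fully open they stand 13 mm farther back than shut.
Start: joints at [-1.177, 0.241, 0.005, 1.335, 0, 1.571], TCP at [0.192, -0.462, 0.231] pointing down, gripper open.
Joint ranges: [-2.72, 2.72], [-1.05, 1.87], [-1.09, 1.28], [-1.99, 2.15], [-1.42, 1.44], [-3.14, 3.14]. Speed limits (rad/s): [2.79, 2.79, 3.14, 3.14, 3.14, 3.14].

INTERFACE

Orientations are given as a unit quaternion [x, y, z, w].
In Python, from workcell import bot gives the robot as it stands. The module is installed in compiled form; this text tells all that it offers.
- The arm moves only by the shell command python3 -m jog 'ROWS' [OPENING]. ROWS is JSON, a list that holds one entry, the list of rows, each a list of 6 numbers: the shift along the tool's x, y, z in m, then the turn, a rotation vector about the tool's x, y, z in degrees. In form: [[[dx, dy, dz, wx, wy, wz], ...]]. A call has 1 to 12 rows; each row shifts and turns the pose as measured when the row begins, along the tool's axes as they then stand; what a row does not reach is not made up. A row lasts 1/8 s, in which the tool goes at most 62.5 mm and 10.7 degrees, less where a joint would pass 70% of its speed; a pose out of reach is approached as far as the arm can. A call is refused whole if a number of a shift passes 0.0625 or a number of a turn 10.7, either way. A call with a gripper value outside its range is refused whole. OPENING is the finger opening in m, from 0 to 0.0854, set as the call begins (- or left out, the last holds). The fingers move at their own pace and stop on an object; the grip force is fixed at half the most. Time passes only in rows, so rows that do not move let the fingers close. It gives the time, the measured TCP pose, the force and the opening at its end, in the units of the state.
- bot.get_obs(): the state, without advancing time (a new reading comes with each control period).
- bot.camera(name): name is "side" or "top"; returns a dict with "pixels" (384x512x3 uint8, red, green, blue), "fx", "fy", "cx", "cy" (pixels), "rvec" (rotation vector, rad) and "tvec" (3), from world to camera coordinates, as OpenCV has them. Camera axes: x right, y down, z forward; pixel columns grow to the right and rows downward; lengths in m; the calibration is good to about 2 mm. A picture is of the moment at which its call begins. There is no depth.
- bot.job_done(): hands the job in, once; it reports no verdict.
The state is a dict: "clock": time; "joint_pos": joint angles; "joint_vel": joint speeds; "tau": joint torques, N m; "eef_pos": TCP position; "tool_rot": TCP orientation; "ft_force": force on the tool from outside, world axes, zero at the start; "ft_torque": the same for the moment, N m; "grip_width": finger opening in m.
Only numpy, scipy, OpenCV 4.12 (cv2) and the standard library are available. Lean on these libraries where they do the work, as an engineer would, in place of code of your own. Each camera call takes 0.05 s, during which the arm holds its last target. There are 200 camera calls.

## Working session

There is one attempt and no reset: what is moved stays moved. The work goes in short steps, Python scripts to look and compute and a shell command to move; the robot and the scene stay as the last step left them, time stands still between calls to the robot, and variables do not carry over. Pictures are saved under pics/ and viewed, on a budget of 10 in all, crops included, one or two more only if the job needs it, and the job is handed in when it is done.

```bash
mkdir -p pics
cat > h.py <<'E'
from workcell import bot
import cv2, numpy as np
from scipy.spatial.transform import Rotation as R
def snap(n,f,crop=None,s=1):
    c=bot.camera(n); im=c["pixels"][:,:,::-1].copy()
    cv2.imwrite("pics/raw_"+f,im)
    if crop: x0,y0,x1,y1=crop; im=im[y0:y1,x0:x1]
    cv2.imwrite("pics/"+f,cv2.resize(im,None,fx=s,fy=s,interpolation=cv2.INTER_CUBIC)); return c
def w(c,u,v,z=0.):
    M=R.from_rotvec(np.ravel(c["rvec"])).as_matrix(); t=np.ravel(c["tvec"])
    d=M.T@np.array([(u-c["cx"])/c["fx"],(v-c["cy"])/c["fy"],1]); o=-M.T@t
    return o+d*(z-o[2])/d[2]
def px(c,p):
    M=R.from_rotvec(np.ravel(c["rvec"])).as_matrix(); q=M@np.array(p)+np.ravel(c["tvec"])
    return q[0]/q[2]*c["fx"]+c["cx"], q[1]/q[2]*c["fy"]+c["cy"]
E
python3 - <<'E'
from h import *
c=snap("top","t1.png",s=1.5); d=snap("side","s1.png",s=1.5)
import pickle; pickle.dump({n:{k:v for k,v in x.items() if k!="pixels"} for n,x in (("top",c),("side",d))},open("cal.pkl","wb"))
o=bot.get_obs(); print(o["eef_pos"],R.from_quat(o["tool_rot"]).as_matrix().round(3),o["clock"],bot.grasp_offset,o["grip_width"])
for x in (c,d): print(px(x,[.4,0,0]),px(x,[.5,0,0]),px(x,[.4,.1,0]))
E
```

```text
[ 0.19163839 -0.46121295  0.23047333] [[ 0.923  0.384 -0.001]
 [ 0.384 -0.923  0.002]
 [ 0.    -0.002 -1.   ]] 0.1 0.0187 0.08575191909356492
(np.float64(227.4988219493959), np.float64(231.94122986673506)) (np.float64(228.03147607510428), np.float64(194.39652471198792)) (np.float64(190.03414166465873), np.float64(231.71262421779198))
(np.float64(293.3313367046142), np.float64(231.28451775704917)) (np.float64(245.76082354128317), np.float64(229.47484186385503)) (np.float64(292.7432010890977), np.float64(258.1431056225208))
```

View pics/t1.png

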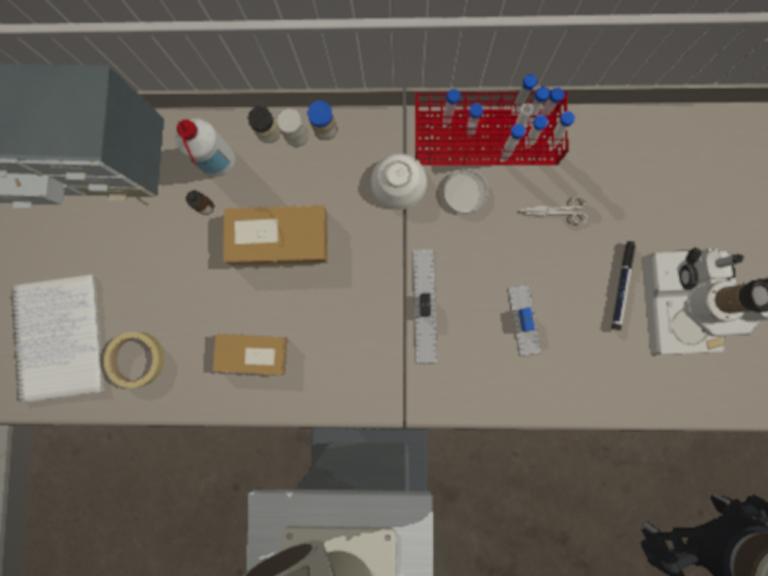

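View pics/s1.png

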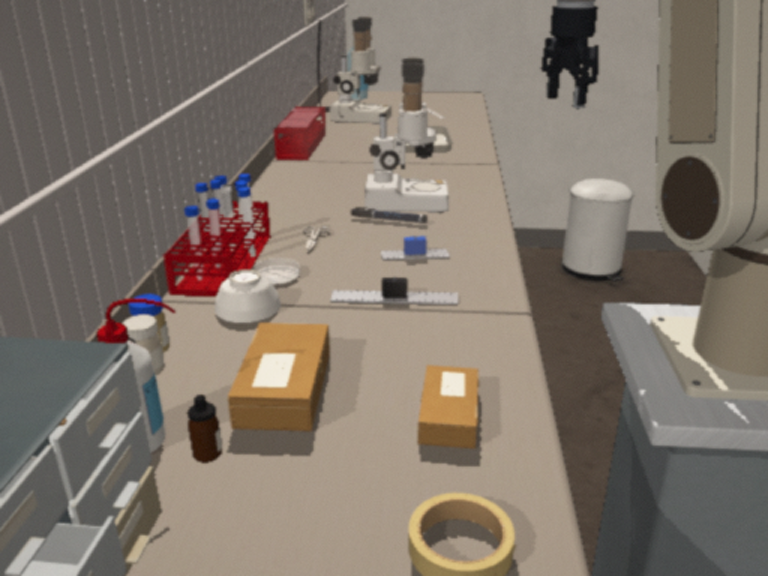

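The top picture shows the look-alikes (view pixels):
- **Long rule:** black grip at (425,306). The short rule, blue grip, is at (524,320).
- **Boxes:** the larger one is at (275,235). The smaller one is at (250,355).
- **Robot:** the gripper is at lower right, clear of everything.

I choose the black-grip rule and the larger box. Next is a close crop plus segmentation.

Run:
```python
from h import *
import pickle
c=pickle.load(open("cal.pkl","rb"))["top"]
im=cv2.imread("pics/raw_t1.png"); hsv=cv2.cvtColor(im,cv2.COLOR_BGR2HSV)
crop=im[120:260,135:300]; cv2.imwrite("pics/c1.png",cv2.resize(crop,None,fx=4.5,fy=4.5,interpolation=cv2.INTER_CUBIC))
def rect(m,roi):
    k=np.zeros_like(m); x0,y0,x1,y1=roi; k[y0:y1,x0:x1]=m[y0:y1,x0:x1]
    p=max(cv2.findContours(k,cv2.RETR_EXTERNAL,cv2.CHAIN_APPROX_NONE)[0],key=cv2.contourArea)
    return cv2.boxPoints(cv2.minAreaRect(p)),p
def show(n,b,z):
    P=np.array([w(c,u,v,z) for u,v in b]); e=np.diff(np.vstack([P,P[:1]]),axis=0)
    l=e[np.argmax(np.hypot(e[:,0],e[:,1]))]
    print(n,b.round(1).tolist(),P[:,:2].round(4).tolist(),"ctr",P.mean(0)[:2].round(4),"len",np.hypot(e[:2,0],e[:2,1]).round(4),"long dir from +y deg",np.degrees(np.arctan(-l[0]/l[1])).round(2))
lid=cv2.inRange(hsv,(8,120,105),(25,255,255)); allb=cv2.inRange(hsv,(5,90,40),(25,255,255))
roi=(140,130,225,185)
show("lid",rect(lid,roi)[0],.047); show("all",rect(allb,roi)[0],.047)
g=cv2.inRange(hsv,(0,0,125),(180,22,255)); show("rule",rect(cv2.morphologyEx(g,cv2.MORPH_CLOSE,np.ones((5,5))),(268,160,300,250))[0],.004)
k=cv2.inRange(hsv,(0,0,0),(180,255,55)); show("grip",rect(k,(272,185,296,220))[0],.034)
print(hsv[165:180,184].tolist(),hsv[180,283],hsv[180,300])
```

```text
lid [[149.0, 139.1999969482422], [216.1999969482422, 137.1999969482422], [217.3000030517578, 172.5], [150.0, 174.5]] [[0.6397, 0.2037], [0.6445, 0.0275], [0.5519, 0.0232], [0.5466, 0.1976]] ctr [0.5957 0.113 ] len [0.1763 0.0927] long dir from +y deg 1.55
all [[149.0, 137.0], [217.0, 137.0], [217.0, 175.0], [149.0, 175.0]] [[0.6455, 0.2039], [0.645, 0.0255], [0.5454, 0.0238], [0.5452, 0.2003]] ctr [0.5953 0.1134] len [0.1785 0.0997] long dir from +y deg -0.17
rule [[274.70001220703125, 166.1999969482422], [288.5, 165.8000030517578], [290.79998779296875, 241.0], [277.0, 241.39999389648438]] [[0.5758, -0.1247], [0.577, -0.1616], [0.3775, -0.1672], [0.3761, -0.131]] ctr [ 0.4766 -0.1461] len [0.037  0.1995] long dir from +y deg -88.18
grip [[281.0, 197.0], [285.0, 197.0], [285.0, 209.0], [281.0, 209.0]] [[0.4903, -0.1406], [0.4903, -0.1509], [0.4594, -0.1508], [0.4594, -0.1406]] ctr [ 0.4749 -0.1457] len [0.0103 0.0309] long dir from +y deg 89.95
[[18, 130, 147], [19, 132, 147], [18, 132, 147], [18, 131, 146], [18, 131, 146], [18, 132, 147], [19, 131, 146], [18, 129, 142], [18, 122, 125], [19, 107, 98], [19, 97, 84], [18, 65, 86], [17, 44, 93], [18, 41, 113], [17, 41, 131]] [ 20  10 159] [ 18  39 145]
```

View pics/c1.png

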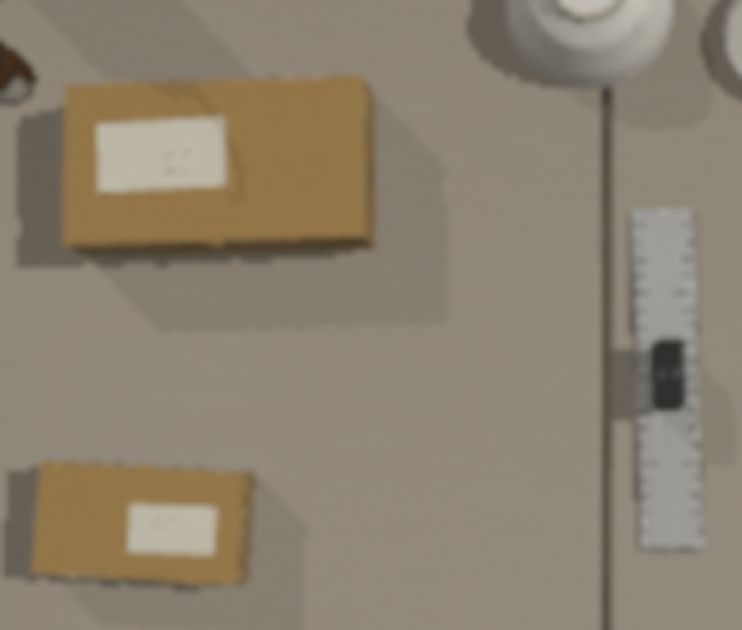

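The crop shows the black-grip rule with its grip at crop pixel (668,375), and the larger box at (218,162) with its dark front edge at the bottom. Both choices match the description.

| Item | Centre (m) | Orientation |
|---|---|---|
| Rule | (0.477, -0.146) | about 1.7° from +x |
| Box | (0.5955, 0.1135) | yaw about 1.5° |

Now I move above the grip.

```bash
python3 -m jog '[[[0.043,-0.02,0,0,0,0],[0.043,-0.02,0,0,0,0],[0.043,-0.02,0,0,0,0],[0.043,-0.02,0,0,0,0],[0.043,-0.02,0,0,0,0],[0.043,-0.02,0,0,0,0],[0.043,-0.02,0,0,0,0],[0.043,-0.02,0,0,0,0],[0.04,-0.021,0,0,0,0]]]' 0.0854
python3 -m jog '[[[0,0,0,0,0,-10],[0,0,0,0,0,-10],[0,0,0,0,0,-10],[0,0,0,0,0,-10],[0,0,0,0,0,-10],[0,0,0,0,0,-10],[0,0,0,0,0,-9]]]'
cat > st.py <<'E'
from h import *
import sys
o=bot.get_obs(); p=o["eef_pos"]; M=R.from_quat(o["tool_rot"]).as_matrix()
yaw=np.degrees(np.arctan2(M[1,1],M[0,1])); print("p",p.round(4),"tool y at",yaw.round(2),"tilt z",M[:,2].round(4),"w",o["grip_width"].round(4),"F",np.round(o["ft_force"],1),"t",o["clock"],"q",np.round(o["joint_pos"],2))
if len(sys.argv)>1:
    a=list(map(float,sys.argv[1:])); d=np.array(a[:3])-p
    print("tool shift",(M.T@d).round(4),"turn z deg",-(((a[3]-yaw+90)%180)-90))
E
python3 st.py 0.4765 -0.146 0.1 1.75
```

```text
clock: 1.23
eef_pos: [0.4827, -0.1394, 0.2268]
tool_rot: [0.982, 0.191, -0.002, -0.003]
ft_force: [0.7, -0.5, 0.4]
grip_width: 0.0857
clock: 2.1
eef_pos: [0.4826, -0.1345, 0.2222]
tool_rot: [0.683, 0.73, -0.002, -0.008]
ft_force: [-1.1, 0.1, -0.3]
grip_width: 0.0856Traceback (most recent call last):
  File "st.py", line 4, in <module>
    yaw=np.degrees(np.arctan2(M[1,1],M[0,1])); print("p",p.round(4),"tool y at",yaw.round(2),"tilt z",M[:,2].round(4),"w",o["grip_width"].round(4),"F",np.round(o["ft_force"],1),"t",o["clock"],"q",np.round(o["joint_pos"],2))
                                                                                                                          ^^^^^^^^^^^^^^^^^^^^^
AttributeError: 'float' object has no attribute 'round'
```

```bash
sed -i 's/o\["grip_width"\].round(4)/round(o["grip_width"],4)/' st.py; python3 st.py 0.4765 -0.146 0.09 1.75
```

```text
p [ 0.4826 -0.1345  0.2222] tool y at 3.83 tilt z [-0.0148  0.0084 -0.9999] w 0.0856 F [-1.1  0.1 -0.3] t 2.1 q [-0.27  0.26  0.01  1.33  0.    1.23]
tool shift [-0.0123 -0.005   0.1322] turn z deg 2.0834464081857647
```

```bash
python3 -m jog '[[[-0.006,-0.0025,0.04,-0.8,-0.5,2],[-0.006,-0.0025,0.04,0,0,0],[0,0,0.04,0,0,0],[0,0,0.008,0,0,0],[0,0,0,0,0,0]]]'
python3 st.py 0.4765 -0.146 0.02 1.75
python3 - <<'E'
from h import *
snap("top","t2.png",(230,130,330,260),4); snap("side","s2.png",(190,150,330,220),5)
E
```

```text
clock: 2.72
eef_pos: [0.4777, -0.1467, 0.091]
tool_rot: [0.696, 0.718, 0.0, 0.0]
ft_force: [0.1, 0.2, 0.4]
grip_width: 0.0857
p [ 0.4777 -0.1467  0.091 ] tool y at 1.84 tilt z [ 2.e-04  1.e-04 -1.e+00] w 0.0857 F [0.1 0.2 0.4] t 2.725 q [-0.3   0.35 -0.23  0.99  0.    1.24]
tool shift [ 0.0007 -0.0012  0.071 ] turn z deg 0.09144750925172218
```

View pics/t2.png

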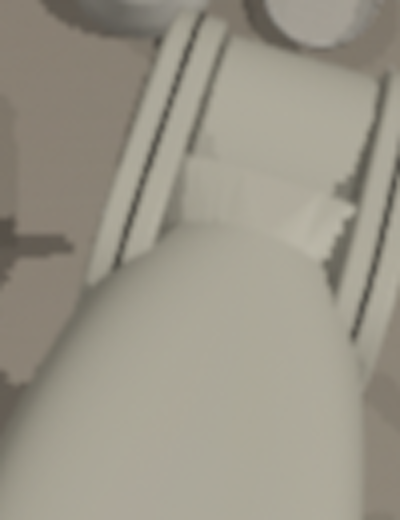

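View pics/s2.png

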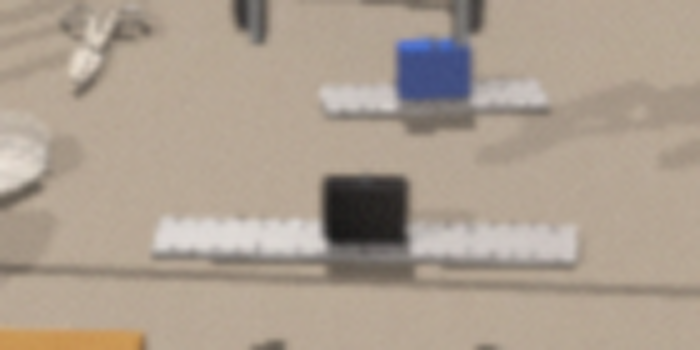

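The top view is blocked by the arm. In the side view the finger tips at x≈258 and 465 straddle the black grip, which is centred at (366,210). The alignment is within a few mm, so I descend and grip.

```bash
python3 -m jog '[[[0.0007,-0.0012,0.03,0,0,0],[0,0,0.03,0,0,0],[0,0,0.016,0,0,0],[0,0,0.007,0,0,0],[0,0,0,0,0,0]]]'
python3 st.py 0.4765 -0.146 0.0075 1.75
```

```text
clock: 3.45
eef_pos: [0.4866, -0.1487, 0.0159]
tool_rot: [0.695, 0.719, 0.005, 0.009]
ft_force: [-0.1, -0.2, 0.2]
grip_width: 0.0853
p [ 0.4866 -0.1487  0.0159] tool y at 1.89 tilt z [ 0.0205 -0.0061 -0.9998] w 0.0853 F [-0.1 -0.2  0.2] t 3.45 q [-0.3   0.44 -0.32  0.78  0.    1.24]
tool shift [ 0.0031 -0.0102  0.0082] turn z deg 0.13831795860139096
```

```bash
python3 -m jog '[[[0.003,-0.01,0.0045,1.2,0.3,0],[0,0,0.002,0,0,0]]]'
python3 st.py 0.4765 -0.146 0.0075 1.75
```

```text
clock: 3.7
eef_pos: [0.4775, -0.1463, 0.0108]
tool_rot: [0.695, 0.719, -0.0, 0.001]
ft_force: [0.1, 0.3, 0.8]
grip_width: 0.085
p [ 0.4775 -0.1463  0.0108] tool y at 1.88 tilt z [ 0.0013 -0.0023 -1.    ] w 0.085 F [0.1 0.3 0.8] t 3.7 q [-0.3   0.45 -0.33  0.79 -0.    1.24]
tool shift [ 0.0004 -0.001   0.0033] turn z deg 0.1343500280901111
```

```bash
python3 -m jog '[[[0.0004,-0.001,0.003,0,0,0],[0,0,0,0,0,0]]]'
python3 -m jog '[[[0,0,0,0,0,0],[0,0,0,0,0,0],[0,0,0,0,0,0],[0,0,0,0,0,0],[0,0,0,0,0,0]]]' 0.03
python3 st.py 0.4765 -0.146 0.0075 1.75
```

```text
clock: 3.95
eef_pos: [0.4767, -0.146, 0.008]
tool_rot: [0.695, 0.719, -0.0, 0.002]
ft_force: [0.1, -0.4, -0.3]
grip_width: 0.0854
clock: 4.58
eef_pos: [0.4772, -0.1462, 0.0084]
tool_rot: [0.695, 0.719, 0.0, 0.002]
ft_force: [1.0, -0.3, -0.5]
grip_width: 0.0386
p [ 0.4772 -0.1462  0.0084] tool y at 1.88 tilt z [ 0.003  -0.0029 -1.    ] w 0.0386 F [ 1.  -0.3 -0.5] t 4.575 q [-0.3   0.45 -0.33  0.78 -0.    1.24]
tool shift [ 0.0002 -0.0006  0.0009] turn z deg 0.13465657315103385
```

Gripped: the opening stopped at 38.6 mm. Lifting.

```bash
python3 -m jog '[[[0,0,-0.02,0,0,0],[0,0,-0.03,0,0,0],[0,0,-0.03,0,0,0],[0,0,-0.03,0,0,0],[0,0,0,0,0,0]]]'
python3 -m jog '[[[0,0,0,0,0,-10],[0,0,0,0,0,-10],[0,0,0,0,0,-10],[0,0,0,0,0,-10],[0,0,0,0,0,-10],[0,0,0,0,0,-10],[0,0,0,0,0,-10],[0,0,0,0,0,-10],[0,0,0,0,0,-9],[0,0,0,0,0,0]]]'
python3 st.py 0.52 0.112 0.1 91.55
python3 - <<'E'
from h import *
snap("side","s3.png",s=1.2)
E
```

```text
clock: 5.2
eef_pos: [0.4748, -0.1452, 0.1191]
tool_rot: [0.695, 0.719, -0.001, -0.001]
ft_force: [0.7, 0.4, -2.1]
grip_width: 0.0389
clock: 6.45
eef_pos: [0.464, -0.1419, 0.1024]
tool_rot: [-0.033, 0.999, 0.004, -0.014]
ft_force: [-0.1, -0.3, -2.2]
grip_width: 0.0389
p [ 0.464  -0.1419  0.1024] tool y at 93.76 tilt z [-0.0291  0.0072 -0.9996] w 0.0389 F [-0.1 -0.3 -2.2] t 6.45 q [-0.3   0.33 -0.22  1.04 -0.   -0.36]
tool shift [-0.0726  0.2496  0.0026] turn z deg 2.206677299768259
```

View pics/s3.png

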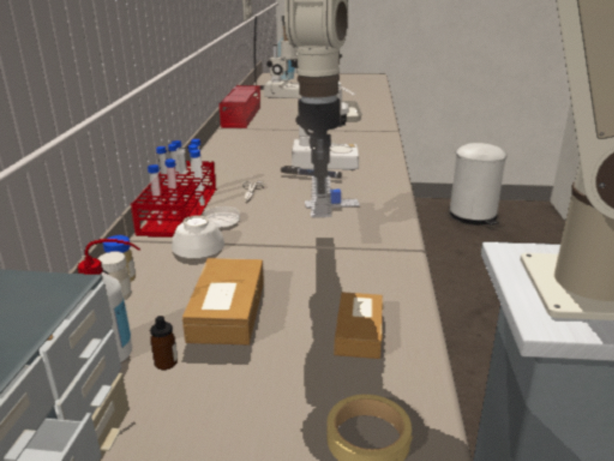

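The rule is held end-on at view (320,203) and the short rule is undisturbed behind it. I level the tool and carry it over.

```bash
python3 -m jog '[[[0,0,0,0.4,-1.6,2.2],[-0.01,0.042,0,0,0,0],[-0.01,0.042,0,0,0,0],[-0.01,0.042,0,0,0,0],[-0.01,0.042,0,0,0,0],[-0.01,0.042,0,0,0,0],[-0.01,0.042,0,0,0,0],[0,0,0,0,0,0]]]'
python3 st.py 0.525 0.112 0.07 91.55
```

```text
clock: 7.5
eef_pos: [0.5201, 0.1177, 0.0975]
tool_rot: [-0.0, 1.0, 0.001, -0.003]
ft_force: [-1.2, -0.3, -1.5]
grip_width: 0.0391
p [0.5201 0.1177 0.0975] tool y at 90.03 tilt z [-0.0054  0.0013 -1.    ] w 0.0391 F [-1.2 -0.3 -1.5] t 7.5 q [ 0.22  0.4  -0.13  1.04  0.    0.22]
tool shift [-0.0051 -0.0057  0.0274] turn z deg -1.5246613401519369
```

```bash
python3 -m jog '[[[-0.002,-0.0055,0.02,0,-0.3,-1.5],[0,0,0.025,0,0,0],[0,0,0.015,0,0,0],[0,0,0,0,0,0]]]'
python3 st.py 0.526 0.112 0.02 91.55
python3 - <<'E'
from h import *
snap("top","t4.png",(130,120,260,210),5); snap("side","s4.png",(140,200,270,300),5)
E
```

```text
clock: 8.0
eef_pos: [0.5205, 0.1104, 0.0344]
tool_rot: [-0.01, 1.0, -0.0, -0.001]
ft_force: [-0.6, -0.1, -0.9]
grip_width: 0.0391
p [0.5205 0.1104 0.0344] tool y at 91.2 tilt z [-2.7e-03 -6.0e-04 -1.0e+00] w 0.0391 F [-0.6 -0.1 -0.9] t 8.0 q [ 0.21  0.47 -0.21  0.89  0.    0.19]
tool shift [-0.0055  0.0015  0.0144] turn z deg -0.3521180440076961
```

View pics/s4.png

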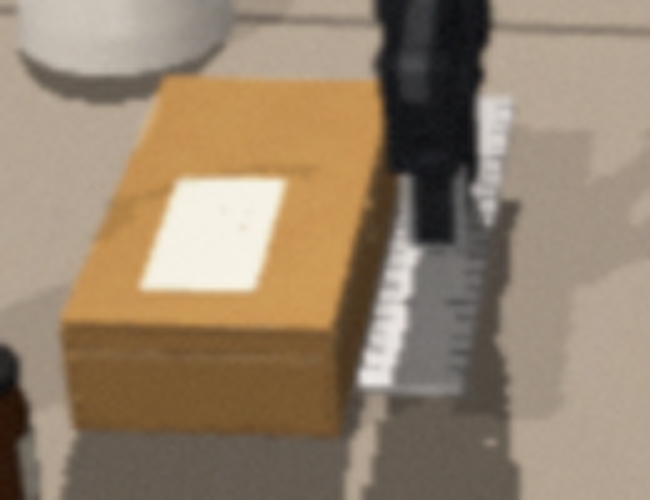

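View pics/t4.png

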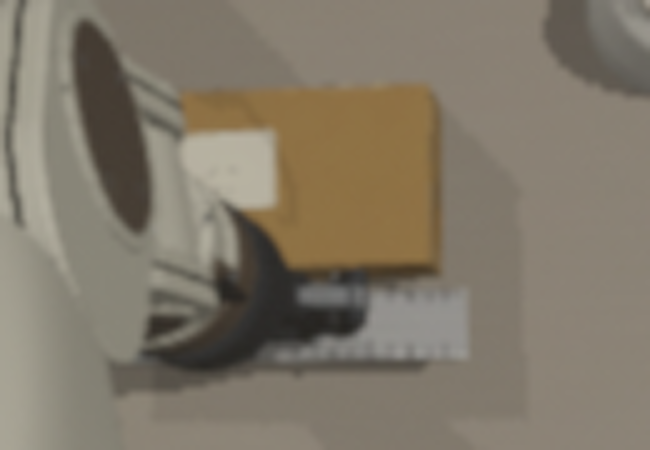

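The side crop shows the rule's near-end corners at (358,388) and (462,390), level and parallel, just clear of the box's front bottom corner at (337,435). Turning those pixels into a gap:

Run:
```python
from h import *
import pickle
C=pickle.load(open("cal.pkl","rb")); s,t=C["side"],C["top"]
S=lambda u,v,z:w(s,140+u/5,200+v/5,z)[:2].round(4)
T=lambda u,v,z:w(t,130+u/5,120+v/5,z)[:2].round(4)
print("side box front bottom L",S(337,435,0),"lid L front",S(333,328,.047),"lid R front",S(383,82,.047))
print("rule L end",S(358,388,.03),S(462,390,.03),"R front-far",S(513,98,.03))
print("top rule R end",T(467,288,.03),T(469,357,.03),"box lid R front",T(440,264,.047),"back R",T(437,86,.047))
```

```text
side box front bottom L [0.5469 0.2008] lid L front [0.5454 0.2036] lid R front [0.5551 0.0321]
rule L end [0.536  0.2136] [0.5008 0.2119] R front-far [0.505  0.0113]
top rule R end [0.5411 0.0093] [0.5049 0.0077] box lid R front [0.5511 0.0213] back R [0.6445 0.0244]
```

Gap is about 10 mm now, so I go about 7 mm closer and lower.

```bash
python3 -m jog '[[[-0.0065,0.0015,0.006,0,0,-0.6],[0,0,0.006,0,0,0],[0,0,0.004,0,0,0],[0,0,0,0,0,0]]]'
python3 st.py 0.5275 0.1125 0.0088 92
```

```text
clock: 8.6
eef_pos: [0.5306, 0.1128, 0.0208]
tool_rot: [-0.016, 1.0, 0.0, 0.002]
ft_force: [-0.3, 0.4, -2.2]
grip_width: 0.0389
p [0.5306 0.1128 0.0208] tool y at 91.83 tilt z [ 4.1e-03  9.0e-04 -1.0e+00] w 0.0389 F [-0.3  0.4 -2.2] t 8.6 q [ 0.21  0.5  -0.2   0.86  0.    0.18]
tool shift [ 0.0031 -0.0002  0.012 ] turn z deg -0.17312719742190552
```

```bash
python3 -m jog '[[[0.003,0,0.005,0,0.2,0],[0.001,0,0.004,0,0.1,0],[0,0,0.002,0,0,0],[0,0,0,0,0,0]]]'
python3 st.py 0.5275 0.1125 0.0084 92
```

```text
clock: 9.1
eef_pos: [0.5264, 0.1127, 0.0092]
tool_rot: [-0.016, 1.0, 0.0, -0.001]
ft_force: [-0.0, -0.1, -1.0]
grip_width: 0.0392
p [0.5264 0.1127 0.0092] tool y at 91.84 tilt z [-1.1e-03  8.0e-04 -1.0e+00] w 0.0392 F [-0.  -0.1 -1. ] t 9.1 q [ 0.21  0.51 -0.22  0.84  0.    0.18]
tool shift [-0.0011 -0.0003  0.0008] turn z deg -0.16197435100218627
```

```bash
python3 -m jog '[[[-0.0015,0,0.0015,0,0,0],[0,0,0.001,0,0,0],[0,0,0,0,0,0]]]'
python3 st.py 0.5275 0.1125 0.0084 92
```

```text
clock: 9.48
eef_pos: [0.5277, 0.1129, 0.0088]
tool_rot: [-0.016, 1.0, 0.001, -0.0]
ft_force: [0.6, 0.3, -1.3]
grip_width: 0.039
p [0.5277 0.1129 0.0088] tool y at 91.86 tilt z [-0.001   0.0013 -1.    ] w 0.039 F [ 0.6  0.3 -1.3] t 9.475 q [ 0.21  0.52 -0.22  0.84  0.    0.18]
tool shift [ 0.0002 -0.0004  0.0004] turn z deg -0.14292890274705883
```

```bash
python3 -m jog '[[[0,0,0,0,0,0],[0,0,0,0,0,0],[0,0,0,0,0,0],[0,0,0,0,0,0]]]' 0.08
python3 -m jog '[[[0,0,-0.015,0,0,0],[0,0,-0.03,0,0,0],[0,0,-0.04,0,0,0],[0,0,-0.05,0,0,0],[0,-0.05,-0.03,0,0,0],[0.02,-0.06,0,0,0,0],[0.02,-0.06,0,0,0,0],[0.02,-0.06,0,0,0,0],[0.02,-0.06,0,0,0,0],[0,-0.06,0,0,0,0],[0,0,0,0,0,0]]]'
python3 - <<'E'
from h import *
snap("top","t5.png",(130,120,260,210),5); snap("side","s5.png",(140,200,270,300),5)
E
```

```text
clock: 9.98
eef_pos: [0.5288, 0.1131, 0.0091]
tool_rot: [-0.016, 1.0, 0.001, 0.0]
ft_force: [-0.1, -0.0, 0.3]
grip_width: 0.0801
clock: 11.35
eef_pos: [0.4639, -0.2451, 0.1919]
tool_rot: [-0.018, 1.0, -0.002, 0.009]
ft_force: [-0.0, 1.0, 0.3]
grip_width: 0.08
```

View pics/t5.png

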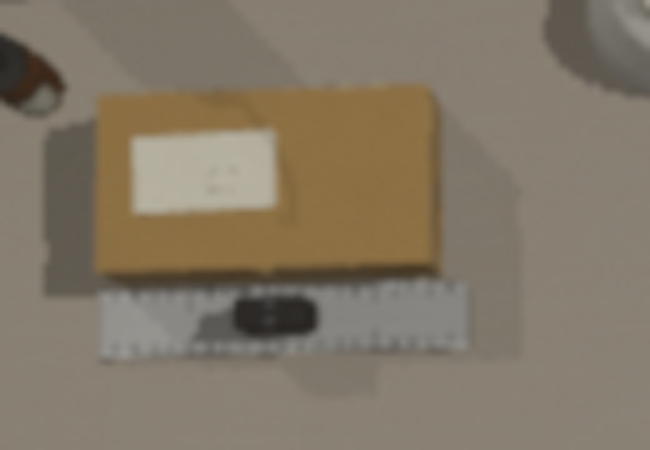

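View pics/s5.png

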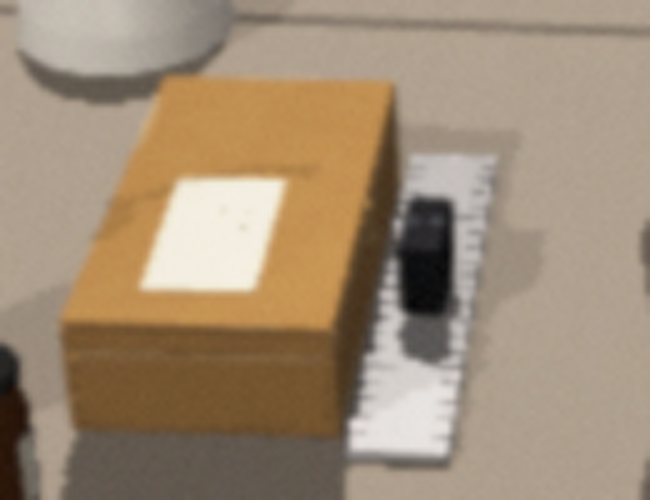

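The rule lies flat along the front: ends at (100,325) and (467,315) in the top crop, with the box unmoved. I check the numbers before handing in.

Run:
```python
from h import *
import pickle
C=pickle.load(open("cal.pkl","rb")); s,t=C["side"],C["top"]
T=lambda u,v,z:w(t,130+u/5,120+v/5,z)[:2]
S=lambda u,v,z:w(s,140+u/5,200+v/5,z)[:2]
def rel(n,r,b):
    r,b=np.array(r),np.array(b); rc,bc=r.mean(0),b.mean(0)
    e=(b[0]-b[1]); e/=np.linalg.norm(e); n_=np.array([e[1],-e[0]]); f=r[0]-r[1]
    print(n,"gap edge-front",((bc-rc)@n_).round(4),"along",((rc-bc)@e).round(4),"angle",np.degrees(np.arctan2(np.cross(e,f),e@f)).round(2))
# rule's box-side edge (L,R), box front top edge (L,R)
rel("top",[T(98,292,.004),T(467,282,.004)],[T(97,274,.047),T(439,265,.047)])
rel("side",[S(350,455,.004),S(412,155,.004)],[S(333,330,.047),S(396,84,.047)])
rel("sidebottom",[S(350,455,.004),S(412,155,.004)],[S(338,435,0),S(400,150,0)])
print("side rule ends",S(350,455,.004),S(448,458,.004),S(412,155,.004),"box",S(338,435,0))
```

```text
top gap edge-front 0.0028 along 0.0022 angle 0.06
side gap edge-front 0.0041 along -0.0024 angle 0.71
sidebottom gap edge-front 0.0064 along 0.0133 angle 0.04
side rule ends [0.53946931 0.21655105] [0.50586186 0.2155344 ] [0.54719953 0.01657034] box [0.54657127 0.20076634]<stdin>:9: DeprecationWarning: Arrays of 2-dimensional vectors are deprecated. Use arrays of 3-dimensional vectors instead. (deprecated in NumPy 2.0)
```

```bash
python3 -c "from workcell import bot; print(bot.job_done())"
```

```text
the job is handed in; nothing more can be done
None
```

I laid the long black-grip rule flat along the front of the larger slide box, let go, moved the arm clear and handed the job in. The clock stood at about 11.5 s of the 35 s allowed; no verdict was given.

| Last check | Top camera | Side camera | Limit |
|---|---|---|---|
| Gap between rule and front | about 3 mm | about 4–6 mm | 12 mm |
| Angle to the front | about 0.1° | under 1° | 10° |
| Rule's middle along the front, from the middle of the side | 2 mm | -2 mm | 20 mm |

- **Not quite flush:** I set the rule down a few millimetres short and did not push it against the box.
- **Disagreement:** one side-camera reading gave 13 mm for the middle. It used a bottom corner of the box that was partly hidden, so I trusted the other two.
- **Box and short rule:** the box showed no movement in the pictures. The arm was never lowered near the short rule. It looked undisturbed in the mid-job side picture, but I did not measure it at the end.
- **Forces:** the readings stayed within about 3 N.

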